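# Unclip the part nest from its dock on the machining fixture

## Task

Throw the air valve's lever from the red notch over into the green notch so that the red locking pin sinks, then hold down the nest's yellow catch and, keeping it down, pull the nest out of its dock along the plate until it lies flat against, or nearly against, the rubber end stop. Then let it go and throw the lever back into the red notch so that the pin rises again behind the parked nest. Leave the wrench, brush and cup where they are.

Things in the scene. Friction and masses are not known exactly. Their poses are not given: they have to be found in the camera images.
- fixture: Fixed aluminium plate 425 x 170 x 12 mm, its top at z = 12 mm; origin on the table, on the long centre line, 222 mm from the dock end and 203 mm from the stop end. x runs along the plate in the pull direction, from the dock (x = -172 to -2 mm) to the end stop; z up. Fences 10 mm high, 92 mm apart, guide the nest past the dock. Two air cylinders 80 mm high stand behind the dock at x = -204 mm.
- dock (a point): Middle of the dock on the plate's top (fixture x = -87 mm): a steel channel 88 mm wide with lips over the nest's flange, so the nest can only slide out along fixture +x. On each side a dark comb, fixture x = -103 to -13 mm, inner faces 98 mm apart, tops 62 mm above the table, with three inward teeth (faces 72 mm apart) at fixture x = -76, -50 and -24 mm.
- end_stop (a point): Middle of the top edge of the black rubber end stop's near face: fixture x = 182 mm, 34 mm above the table (22 mm above the plate); 112 mm wide.
- nest_mid (a point): Centre of the nest, a grey carrier 150 x 84 x 26 mm (0.4 to 0.9 kg) with a red casting on its rear half (nest x = -72 to -18 mm, 56 mm high over the nest's underside) and a blue upright lip in front. The point is 13 mm above its underside, 25 mm above the table; axes as the fixture's. Start at fixture x = about -96 mm, 107 mm when against the stop. Slides with ordinary friction; not to be lifted.
- catch_top (a point): Centre of the top of the yellow catch plate (52 x 50 mm) between casting and lip, 29 mm ahead of the nest's centre, 58 mm above the table when up. It goes 10 mm straight down; a cross bar through it, 92 mm long, catches the combs' teeth unless pressed over 6 mm, again at each tooth until the nest has moved 80 mm. A finger on it can push the lip, whose near face is 31 mm ahead of this point.
- catch (a joint): How far the catch is pressed, m: 0 up, 0.010 fully down. Spring: 2.3 N at the start, 6.8 N fully down.
- lip (a point): Middle of the top edge of the blue lip on the nest: 60 mm wide, 10 mm thick in the pull direction, 65 mm ahead of the nest's centre, top 68 mm above the nest's underside (80 mm above the table).
- pin_top (a point): Top of the red locking pin (16 mm across) on the fixture's centre line at x = 5 mm, just in front of the docked nest. It stands 31 mm out of the plate when the lever is at red and sinks 3 mm below the plate's top at green. It cannot rise under the nest: the nest's centre must be beyond fixture x = 90 mm.
- lever (a joint): Angle of the weighted throw-over lever, rad: 0 in the red notch (leaning 0.6 rad to the valve's -x side, pin up), 0.6 upright, 1.2 in the green notch (leaning 0.6 rad to +x, pin down). Its heavy knob makes it fall into the nearer notch when let go; about 1 to 2 N at the knob moves it.
- lever_knob (a point): Centre of the black ball knob, 32 mm across, at the top of the lever, 120 mm from the pivot on a rod 10 mm thick.
- lever_pivot (a point): Pivot of the lever, 35 mm above the table, in the middle of the fixed valve block (110 x 60 x 28 mm). Its axes are the valve's: the lever swings in its x-z plane about its y axis. Two cheeks with red (-x) and green (+x) marks stand beside the rod, outer faces 38 mm apart, up to 95 mm above the table.
- air_unit: Fixed air service unit, 75 x 55 mm, 90 mm high, with two grey bowls; origin under its centre. It stands on the other side of the fixture from the valve; not used.
- wrench: Loose wrench, 170 mm, lying flat past one end of the fixture; leave alone.
- brush: Loose brush, 180 mm, lying flat past one end of the fixture; leave alone.
- cup: Loose steel cup, 84 mm across and 60 mm high, origin under its centre, beyond the fixture; leave alone.
There are look-alikes about, which are no part of the job. Leave any pink or purple look-alike of the part that bears nest_mid alone.

How it is judged:
By the outcome, as a careful person would: the job done as asked, in the order asked, and still so for the second after the job is handed in, with the robot touching nothing.
It also fails if it takes over 72 s, if anything falls off the work surface, if the arm or the gripper's body presses on something with over 40 N, if the wrist force passes 120 N, or if a joint passes its speed limit or range.

## Robot

A 6-joint arm with a two-finger parallel gripper is mounted at the origin on the work surface. World frame = base frame: x ahead of the robot, y to its left, z up, the work surface at z = 0. Lengths are in mm, angles in rad, forces in N, time in s.
With the tool pointing down it reaches from about 325 to 850 mm from the base axis. Payload 15.5 kg.
Tool frame: the origin (TCP) lies midway between the tips of the shut fingers; the grasp point (between the pads) lies 19 mm behind it; z points along the fingers, x is the direction in which the jaws open and shut, and the axes are right-handed (so a half turn about z gives the same grasp; the last joint's range is limited). The gripper opens to 91 mm and grips with 3 to 60 N. Pads are 32 mm wide; open, the fingers measure 118 mm over their backs; the gripper's body (76 mm by 178 mm) begins 60 mm behind the grasp point.
Start: joints at [-1.218, 0.494, 1.345, -0, 1.302, -0.096], TCP at [270.616, -563.377, 213.915] pointing down, gripper open.
Joint ranges: [-2.91, 2.91], [-0.82, 2.16], [0.22, 2.67], [-1.22, 4.37], [0.12, 2.79], [-3.08, 3.08]. Speed limits (rad/s): [1.89, 1.89, 2.57, 3.01, 3.01, 3.01].

## Interface

Orientations are given as a unit quaternion [w, x, y, z].
In Python, from rig import sense, get_image, camera_params, finish_job gives the robot as it stands.
- The arm moves only by the shell command python3 -m creep 'ROWS'. ROWS is JSON, one flat list of numbers, 7 for each row, row after row: the shift along the world's x, y, z in cm, then the turn, a rotation vector about the world's x, y, z in degrees, then the opening in per cent of the stroke, from 0 (shut) to 100 (fully open). A call has 1 to 20 rows; each row is the pose to reach, as a shift and turn from the pose commanded when the call began; what a row does not reach only later rows make up. A row lasts 1/8 s, in which the tool goes at most 62.5 mm and 10.7 degrees, less where a joint would pass 70% of its speed; a pose out of reach is approached as far as the arm can. A call with a gripper value outside its range is refused whole. The fingers move at their own pace and stop on an object; the grip force is fixed at half the most. Time passes only in rows, so rows that repeat a pose let the fingers close. It gives the time, the measured TCP pose, the force and the opening at its end, in the units of the state.
- sense(): the state, without advancing time (a new reading comes with each control period).
- get_image(name): name is "side" or "top"; returns the picture (480x640x3 uint8, red, green, blue); there is no depth.
- camera_params(name): a dict with "vfov" (degrees; the focal length in pixels is half the picture's height over the tangent of half this angle, whatever the lens; pixels are square), "cx", "cy" (the principal point, pixels), "k1" (the pictures are not rectified: a ray, as slopes to the right and down, at radius r is drawn at 1 + k1 r^2 times it, then the intrinsics apply), "rvec" (rotation vector, rad) and "tvec" (3), from world to camera coordinates, as OpenCV has them. Camera axes: x right, y down, z forward; pixel columns grow to the right and rows downward; lengths in mm; the calibration is good to about 2 mm. A picture is of the moment at which its call begins. camera_params takes no time and is no camera call.
- finish_job(): hands the job in, once; it reports no verdict.
The state is a dict: "time": time; "qpos": joint angles; "joint_velocities": joint speeds; "joint_efforts": joint torques, N m; "position": TCP position; "tcp_rot": TCP orientation; "wrist_force": force on the tool from outside, world axes, zero at the start; "wrist_torque": the same for the moment, N m; "opening": finger opening in mm.
Only numpy, scipy, OpenCV 4.12 (cv2) and the standard library are available. Lean on these libraries where they do the work, as an engineer would, in place of code of your own. Each camera call takes 0.05 s, during which the arm holds its last target.

## Working session

There is one attempt and no reset: what is moved stays moved. The work goes in short steps, Python scripts to look and compute and a shell command to move; the robot and the scene stay as the last step left them, time stands still between calls to the robot, and variables do not carry over. Pictures are saved under pics/ and viewed, and the job is handed in when it is done.

```bash
ls; mkdir -p pics; python3 - <<'E'
from rig import *
import cv2
for n in("side","top"):
    print(n,camera_params(n)); cv2.imwrite(f"pics/{n}0.png",get_image(n)[:,:,::-1])
print(sense())
E
```

```text
pics
side {'vfov': 42.53164926930379, 'cx': 321.7500037476559, 'cy': 228.23507185188328, 'k1': 0.02340064670480999, 'rvec': array([ 2.22419314, -0.2245096 ,  0.08408685]), 'tvec': array([-527.78529325,  113.05332653, 1520.23990348])}
top {'vfov': 52.47781449793999, 'cx': 316.82027020056745, 'cy': 243.50111281901272, 'k1': -0.07656220572470236, 'rvec': array([ 2.12476554, -2.17255517,  0.13088448]), 'tvec': array([ -26.34855501,  546.58622497, 1351.32444813])}
{'time': 0.1, 'qpos': array([-1.21848290e+00,  4.94174426e-01,  1.34605238e+00,  2.17252413e-05,
        1.30248439e+00, -9.55011664e-02]), 'joint_velocities': array([-0.00085186, -0.00110232, -0.00014343,  0.00045318,  0.00137724,
       -0.00105917]), 'joint_efforts': array([ 1.99769653e-03, -8.80240273e+01, -3.82541585e+01,  7.10602803e-02,
        4.83200827e-02, -7.15391275e-05]), 'position': array([ 270.51748433, -563.05691547,  213.37038304]), 'tcp_rot': array([-3.49857916e-04,  8.46460573e-01, -5.32451111e-01, -4.36450239e-04]), 'wrist_force': array([ 0.26398711, -0.51606137, -0.22068803]), 'wrist_torque': array([-0.01355765,  0.03083181,  0.03449721]), 'opening': 91.29150077601405}
```

View pics/side0.png

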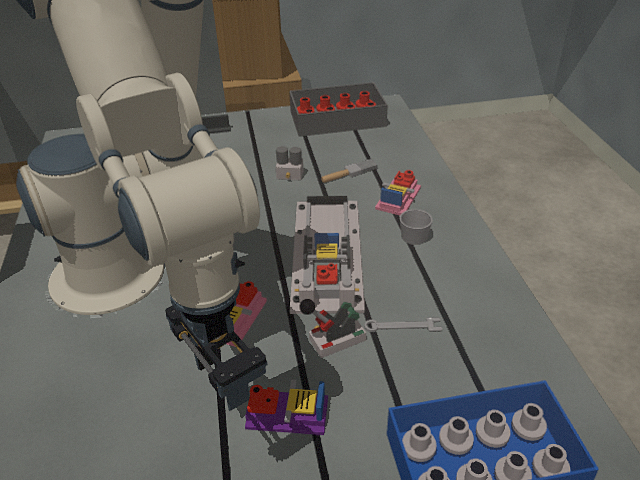

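View pics/top0.png

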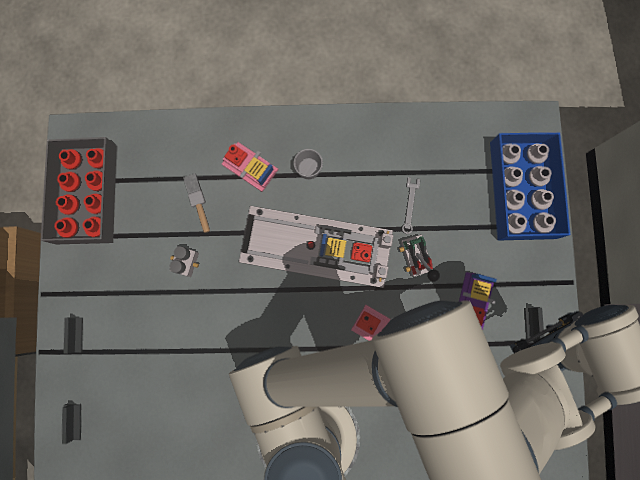

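Side view: the grey nest is in the dock around (327,262), the valve at (337,325) with its knob at (308,306), and the stop at (325,200). In the top view the nest is at (345,250), the knob at (433,274) and the stop at (247,235). There are three look-alikes: pink at top (250,166), purple at (480,290), and pink near the arm at (370,322). Next I'll make close crops.

```bash
cat > h.py <<'E'
import numpy as np, cv2
from rig import *
def cam(n):
    p=camera_params(n);f=240/np.tan(np.radians(p['vfov']/2));R=cv2.Rodrigues(np.array(p['rvec']))[0]
    return p,f,R,np.array(p['tvec'])
def proj(n,X):
    p,f,R,t=cam(n);c=np.atleast_2d(X)@R.T+t;s=c[:,:2]/c[:,2:];r2=(s**2).sum(1,keepdims=True)
    return s*(1+p['k1']*r2)*f+[p['cx'],p['cy']]
def ray(n,uv):
    p,f,R,t=cam(n);d=(np.array(uv,float)-[p['cx'],p['cy']])/f;s=d.copy()
    for _ in range(20): s=d/(1+p['k1']*(s@s))
    return -R.T@t, R.T@np.array([s[0],s[1],1])
def onz(n,uv,z):
    o,d=ray(n,uv);return o+d*(z-o[2])/d[2]
def two(a,b):
    (o,d),(q,e)=ray("side",a),ray("top",b);M=np.array([d,-e]).T
    s=np.linalg.lstsq(M,q-o,rcond=None)[0];A=o+d*s[0];B=q+e*s[1]
    return (A+B)/2,np.linalg.norm(A-B)
def crop(n,x0,y0,x1,y1,k,name,im=None):
    im=get_image(n) if im is None else im
    c=cv2.resize(im[y0:y1,x0:x1],None,fx=k,fy=k,interpolation=cv2.INTER_CUBIC)
    cv2.imwrite(f"pics/{name}.png",c[:,:,::-1])
E
python3 - <<'E'
from h import *
s=cv2.imread("pics/side0.png")[:,:,::-1];t=cv2.imread("pics/top0.png")[:,:,::-1]
crop("side",270,180,400,370,3,"cs0",s);crop("top",230,195,450,305,3.5,"ct0",t)
E
```

```text
(no output)
```

View pics/cs0.png

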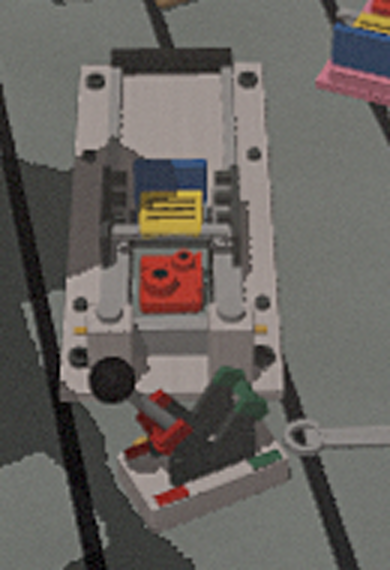

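View pics/ct0.png

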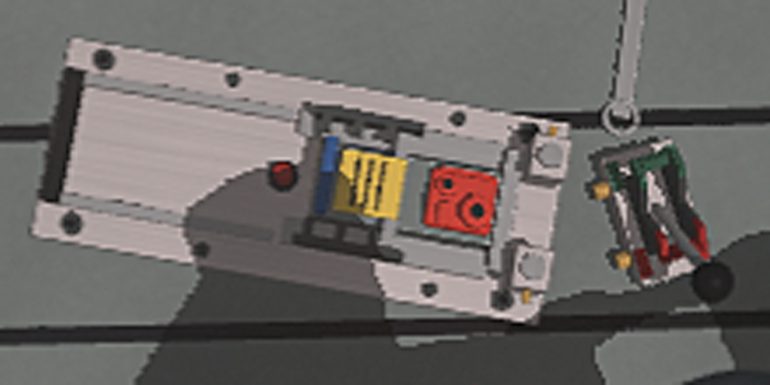

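The grey nest in the plate's dock is the real one: it has the red pin ahead of it (top crop 283,176), the combs beside it and a yellow catch at (372,185). The pink and purple copies lie off the plate. The knob is at crop (712,282) on the red side. The green marks are at the far side, world +x.

```bash
python3 - <<'E'
from h import *
T=lambda a:(a[0]/3.5+230-.36,a[1]/3.5+195-.36)
S=lambda a:(a[0]/3+270-.33,a[1]/3+180-.33)
c=[onz("top",T(a),12) for a in [(70,38),(570,122),(535,322),(32,236)]]
c=np.array(c);print(c.round(1))
print(np.linalg.norm(c-np.roll(c,-1,0),axis=1))
# side corners stop-left, stop-right, dock-right?, 
cs=np.array([onz("side",S(a),12) for a in [(82,66),(262,66),(282,392),(62,392)]]);print(cs.round(1))
xd=(c[0]+c[3]-c[1]-c[2])[:2];xd/=np.linalg.norm(xd);yaw=np.arctan2(xd[1],xd[0]);print("yaw",np.degrees(yaw))
xs=(cs[0]+cs[1]-cs[2]-cs[3])[:2];print("yaw side",np.degrees(np.arctan2(xs[1],xs[0])))
stop=(c[0]+c[3])[:2]/2;dk=(c[1]+c[2])[:2]/2
print("origin",stop-203*xd,dk+222*xd, cs[:2].mean(0)[:2]-203*xd)
print("knob",two(S((112,380)),T((712,282))))
print("pin",onz("top",T((283,176)),43))
print("catch",two(S((171,213)),T((372,185))),onz("top",T((372,185)),58))
print("lip", onz("top",T((328,175)),80))
for n,p in (("g1",(590,152)),("g2",(668,138)),("r",(635,285))): print(n,onz("top",T(p),28))
for n,p in (("a",(120,460)),("b",(156,510)),("c",(290,468))): print(n,onz("side",S(p),28))
E
```

```text
[[ 666.2  156.7   12. ]
 [ 585.  -259.3   12. ]
 [ 420.  -223.8   12. ]
 [ 500.   188.7   12. ]]
[423.84092796 168.81761495 420.225144   169.24667376]
[[ 503.5  185.4   12. ]
 [ 667.3  149.1   12. ]
 [ 583.1 -263.    12. ]
 [ 421.2 -228.5   12. ]]
yaw 78.99453894901856
yaw side 78.60224478894163
origin [544.34169063 -26.56365081] [544.90810374 -23.65119007] [546.6346209  -32.00276739]
knob (array([ 442.63815312, -343.22782837,  133.15735151]), np.float64(1.571847102981809))
pin [541.25454248 -20.55882459  43.        ]
catch (array([531.85119632, -92.07259976,  55.78681381]), np.float64(2.30949396806116)) [530.41903541 -91.90654362  58.        ]
lip [536.43610036 -56.80704697  80.        ]
g1 [ 557.25197139 -272.31522732   28.        ]
g2 [ 567.3983672  -337.08904784   28.        ]
r [ 447.37228906 -304.30215809   28.        ]
a [ 449.87593127 -319.2769014    28.        ]
b [ 466.15941512 -369.8337106    28.        ]
c [ 566.24656643 -351.62775431   28.        ]
```

```bash
python3 - <<'E'
from h import *
s=cv2.imread("pics/side0.png")[:,:,::-1];t=cv2.imread("pics/top0.png")[:,:,::-1]
crop("side",295,290,375,360,7,"vs0",s);crop("top",390,225,450,290,9,"vt0",t)
for y in (11,15,19):
    a=np.radians(y);d=np.array([np.cos(a),np.sin(a),0]);n=np.array([-d[1],d[0],0])
    piv=np.array([442.6,-343.2,35])+67.8*d
    P=np.array([piv*[1,1,0]+[0,0,28]+i*55*d+j*30*n for i,j in((1,1),(1,-1),(-1,-1),(-1,1))])
    print(y,piv,((proj("side",P)-[295,290])*7).round(),((proj("top",P)-[390,225])*9).round())
E
```

```text
11 [ 509.15432304 -330.26315011   35.        ] [[424. 180.]
 [506. 312.]
 [169. 421.]
 [ 97. 282.]] [[130. 116.]
 [312.  76.]
 [395. 412.]
 [211. 453.]]
15 [ 508.08977102 -325.65206874   35.        ] [[406. 164.]
 [499. 291.]
 [175. 417.]
 [ 89. 282.]] [[106. 129.]
 [285.  76.]
 [390. 406.]
 [210. 460.]]
19 [ 506.70615943 -321.12647913   35.        ] [[386. 149.]
 [490. 270.]
 [180. 412.]
 [ 82. 283.]] [[ 83. 143.]
 [257.  79.]
 [385. 401.]
 [210. 467.]]
```

View pics/vs0.png

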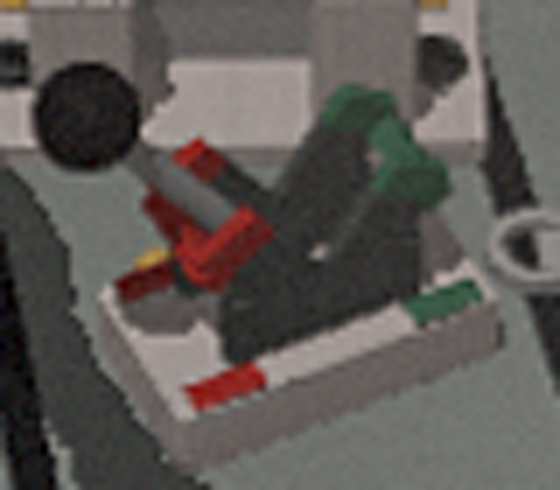

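View pics/vt0.png

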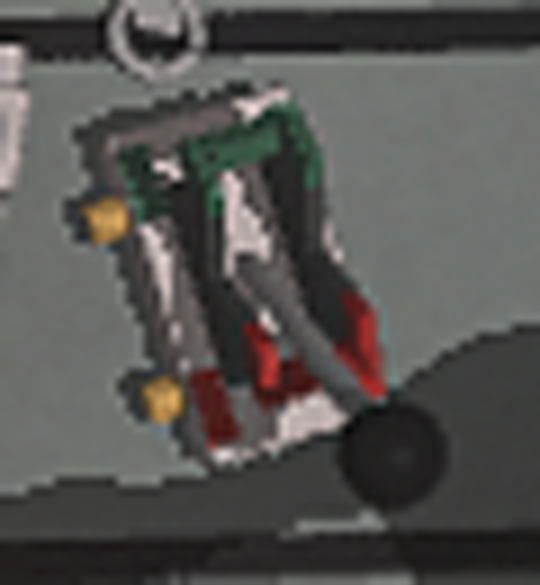

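```bash
python3 -m creep '[3.2,5.2,0,0,0,20,0, 6.5,10.4,0,0,0,40,0, 9.7,15.5,0,0,0,60,0, 12.9,20.7,0,0,0,80.3,0, 12.9,20.7,0,0,0,80.3,0, 12.9,20.7,0,0,0,80.3,0, 12.9,20.7,0,0,0,80.3,0, 12.9,20.7,0,0,0,80.3,0, 12.9,20.7,0,0,0,80.3,0, 12.9,20.7,0,0,0,80.3,0]'; python3 - <<'E'
from h import *
crop("side",140,200,420,400,2.8,"s1")
print(sense()['qpos'])
E
```

```text
time: 1.35
position: [399.6, -356.3, 213.8]
tcp_rot: [-0.0, 0.99, 0.138, -0.0]
wrist_force: [-0.3, -0.3, 0.7]
opening: 0.7
[-8.39840714e-01  3.68130937e-01  1.56629560e+00  2.29202707e-06
  1.20738331e+00 -1.11645207e+00]
```

View pics/s1.png

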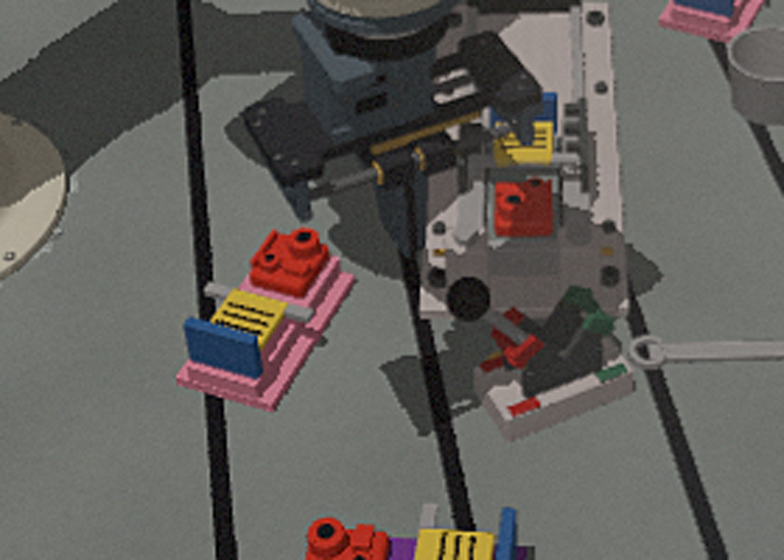

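```bash
python3 -m creep '[0,0,-3.2,0,0,0,0, 0,0,-6.4,0,0,0,0, 0,0,-9.6,0,0,0,0, 0,0,-9.6,0,0,0,0]'; python3 -m creep '[1,0.29,0,0,0,0,0, 2,0.57,0,0,0,0,0, 3,0.86,0,0,0,0,0, 4,1.15,0,0,0,0,0, 5,1.43,0,0,0,0,0, 6,1.72,0,0,0,0,0, 7,2,0,0,0,0,0, 8,2.3,0,0,0,0,0, 9,2.58,0,0,0,0,0, 10,2.87,0,0,0,0,0, 11,3.15,0,0,0,0,0, 12,3.44,0,0,0,0,0, 12,3.44,0,0,0,0,0, 12,3.44,0,0,0,0,0]';  python3 - <<'E'
from h import *
crop("side",240,180,420,380,3,"s2")
crop("top",230,195,450,305,3.5,"t2")
E
```

```text
time: 1.9
position: [398.7, -355.4, 116.3]
tcp_rot: [-0.002, 0.99, 0.138, -0.001]
wrist_force: [-0.3, 0.5, 1.0]
opening: 0.3
time: 3.65
position: [519.4, -322.0, 117.8]
tcp_rot: [-0.0, 0.99, 0.139, -0.0]
wrist_force: [-0.1, 0.3, -0.7]
opening: 0.9
```

View pics/s2.png

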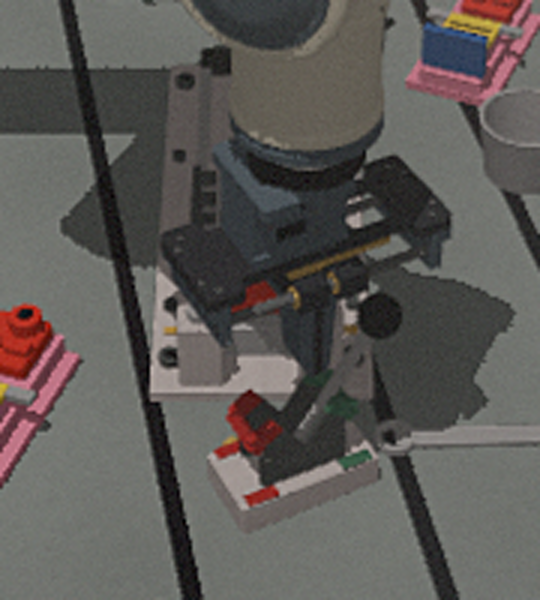

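View pics/t2.png

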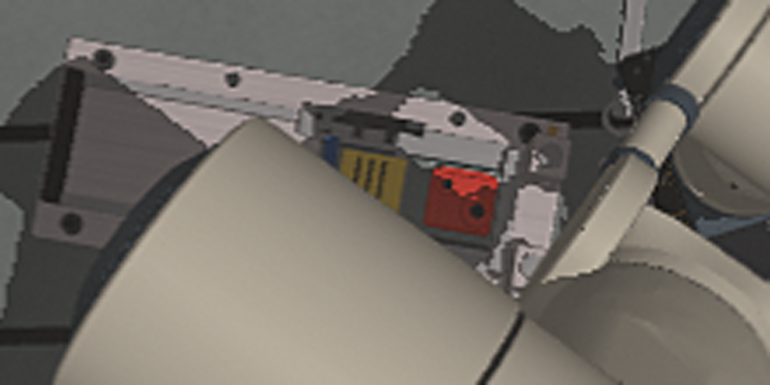

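```bash
python3 -m creep '[0,0,5,0,0,0,0, 0,0,8,0,0,0,0, 0.3,6,8,0,0,-9,0, 0.7,12,8,0,0,-18,0, 1.1,18,8,0,0,-27.1,0, 1.36,23.75,8,0,0,-27.1,0, 1.36,23.75,8,0,0,-27.1,0, 1.36,23.75,8,0,0,-27.1,0, 1.36,23.75,8,0,0,-27.1,0]'; python3 - <<'E'
from h import *
crop("side",250,160,430,360,3,"s3")
crop("top",230,195,450,305,3.5,"t3")
print(sense()['qpos'])
E
```

```text
time: 4.88
position: [533.2, -85.6, 197.9]
tcp_rot: [0.0, 0.995, -0.098, 0.0]
wrist_force: [-0.4, -1.1, -0.0]
opening: 0.5
[-2.69656250e-01  3.91992178e-01  1.57663036e+00 -9.40268792e-05
  1.17298566e+00 -7.36156398e-02]
```

View pics/s3.png

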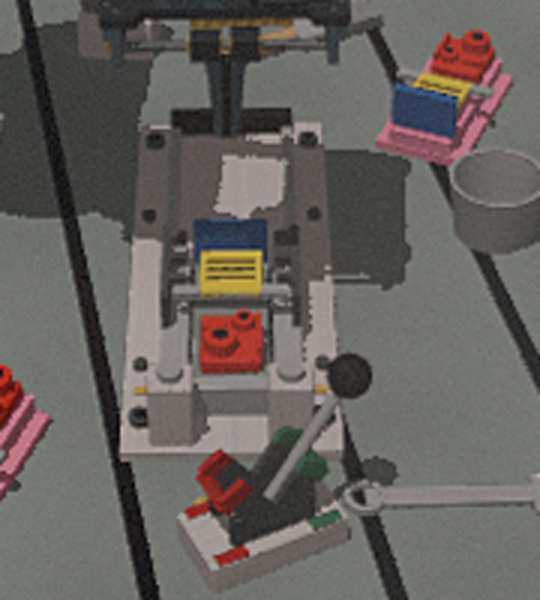

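View pics/t3.png

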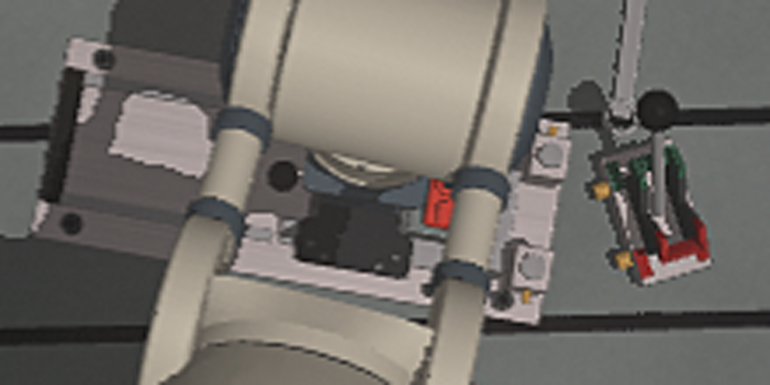

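```bash
python3 - <<'E'
from h import *
print(two((349/3+250-.33,376/3+160-.33),(657/3.5+230-.36,112/3.5+195-.36)))
E
python3 -m creep '[0,0,-5,0,0,0,0, 0,0,-9,0,0,0,0, 0,0,-12,0,0,0,0, 0,0,-13.2,0,0,0,0, 0,0,-13.2,0,0,0,0]'; python3 - <<'E'
from h import *
crop("side",250,160,430,360,3,"s4")
E
```

```text
(array([ 572.97465138, -307.98445493,  133.17569179]), np.float64(1.7569946944959558))
time: 5.6
position: [533.1, -84.8, 65.8]
tcp_rot: [-0.0, 0.995, -0.097, -0.0]
wrist_force: [-0.5, 0.9, -0.1]
opening: 0.2
```

View pics/s4.png

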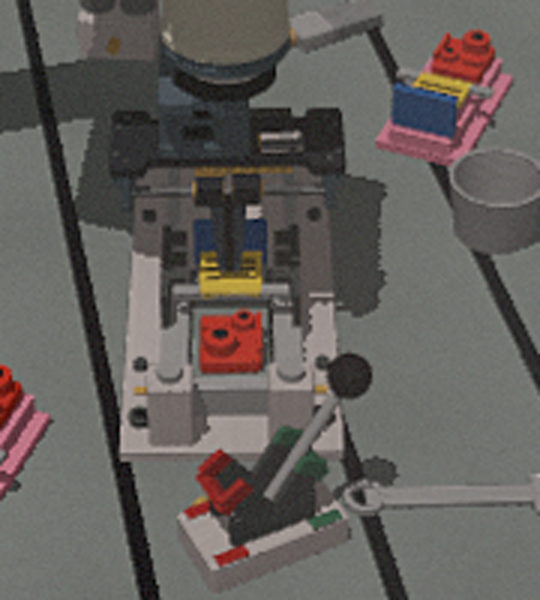

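The knob triangulates to (573,-308,133), so the lever is in green. The pin hole is dark in the top view, so the pin is down. The fingers hang over the front of the yellow plate at crop (232,265), just behind the lip. Next I press.

```bash
python3 -m creep '[0,0,-0.8,0,0,0,0, 0,0,-1.1,0,0,0,0, 0,0,-1.4,0,0,0,0, 0,0,-1.65,0,0,0,0, 0,0,-1.65,0,0,0,0, 0,0,-1.65,0,0,0,0]'
```

```text
time: 6.4
position: [533.9, -84.7, 49.7]
tcp_rot: [0.0, 0.995, -0.097, 0.001]
wrist_force: [2.8, -2.2, 5.9]
opening: 0.5
```

```bash
python3 -m creep '[0.08,0.4,0,0,0,0,0, 0.16,0.8,0,0,0,0,0, 0.29,1.5,0,0,0,0,0, 0.45,2.3,0,0,0,0,0, 0.6,3.1,0,0,0,0,0]'; python3 - <<'E'
from h import *
crop("side",250,160,430,360,3,"s5")
E
```

```text
time: 7.02
position: [539.1, -53.9, 49.6]
tcp_rot: [0.0, 0.995, -0.097, -0.0]
wrist_force: [-1.5, -8.4, 7.0]
opening: 0.4
```

View pics/s5.png

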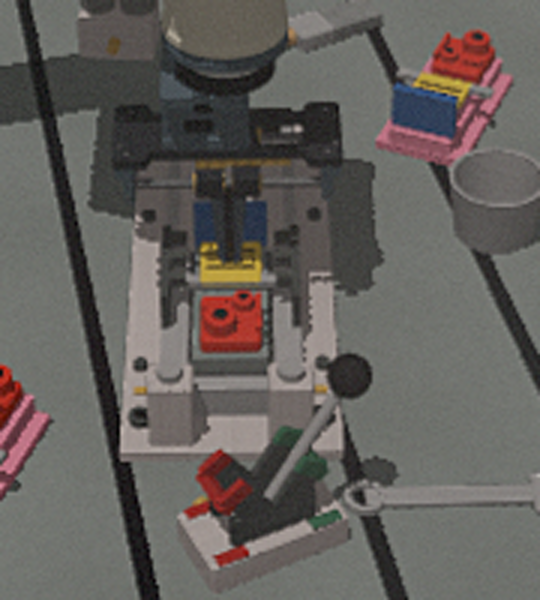

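The nest is following; the casting has moved from crop (231,341) to (231,322) and the drag is about 8 N.

```bash
python3 -m creep '[0.19,1,0,0,0,0,0, 0.39,2,0,0,0,0,0, 0.58,3,0,0,0,0,0, 0.78,4,0,0,0,0,0, 0.98,5,0,0,0,0,0, 1.17,6,0,0,0,0,0, 1.37,7,0,0,0,0,0]'; python3 -m creep '[0.19,1,0,0,0,0,0, 0.39,2,0,0,0,0,0, 0.58,3,0,0,0,0,0, 0.78,4,0,0,0,0,0, 0.98,5,0,0,0,0,0, 1.17,6,0,0,0,0,0, 1.25,6.4,0,0,0,0,0]';python3 - <<'E'
from h import *
crop("side",250,140,430,340,3,"s6")
crop("top",230,195,450,305,3.5,"t6")
E
```

```text
time: 7.95
position: [552.7, 16.1, 49.6]
tcp_rot: [0.001, 0.995, -0.097, -0.0]
wrist_force: [-2.2, -9.6, 8.2]
opening: 0.4
time: 8.82
position: [565.0, 80.1, 49.6]
tcp_rot: [0.001, 0.995, -0.097, -0.0]
wrist_force: [-2.2, -10.3, 8.2]
opening: 0.5
```

View pics/s6.png

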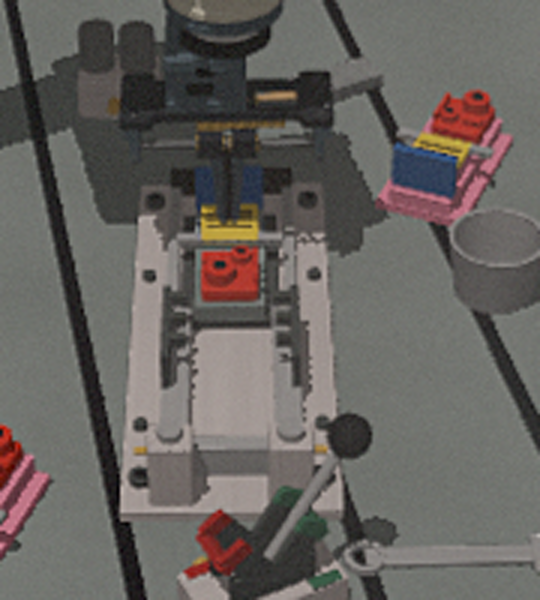

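View pics/t6.png

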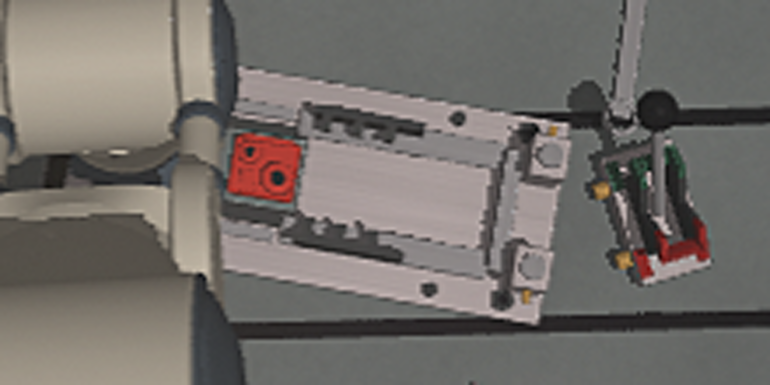

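The nest is out of the dock, with its catch bar past the combs and the stop about 40 mm further on. I'll approach it slowly.

```bash
python3 -m creep '[0.16,0.8,0,0,0,0,0, 0.31,1.6,0,0,0,0,0, 0.47,2.4,0,0,0,0,0, 0.58,3,0,0,0,0,0, 0.65,3.3,0,0,0,0,0, 0.65,3.3,0,0,0,0,0]'; python3 - <<'E'
from h import *
crop("side",250,140,430,340,4,"s7"); 
E
python3 -m creep '[0.04,0.2,0,0,0,0,0, 0.04,0.2,0,0,0,0,0]';python3 -m creep '[0.04,0.2,0,0,0,0,0, 0.04,0.2,0,0,0,0,0]'
```

```text
time: 9.68
position: [571.5, 113.1, 49.6]
tcp_rot: [0.0, 0.995, -0.097, -0.0]
wrist_force: [-1.9, -5.4, 8.7]
opening: 0.3
time: 9.98
position: [571.8, 114.8, 49.6]
tcp_rot: [0.001, 0.995, -0.097, -0.0]
wrist_force: [-1.3, -8.7, 8.3]
opening: 0.2
time: 10.22
position: [572.2, 116.8, 49.6]
tcp_rot: [0.001, 0.995, -0.097, -0.0]
wrist_force: [-3.0, -8.8, 9.4]
opening: 0.7
```

View pics/s7.png

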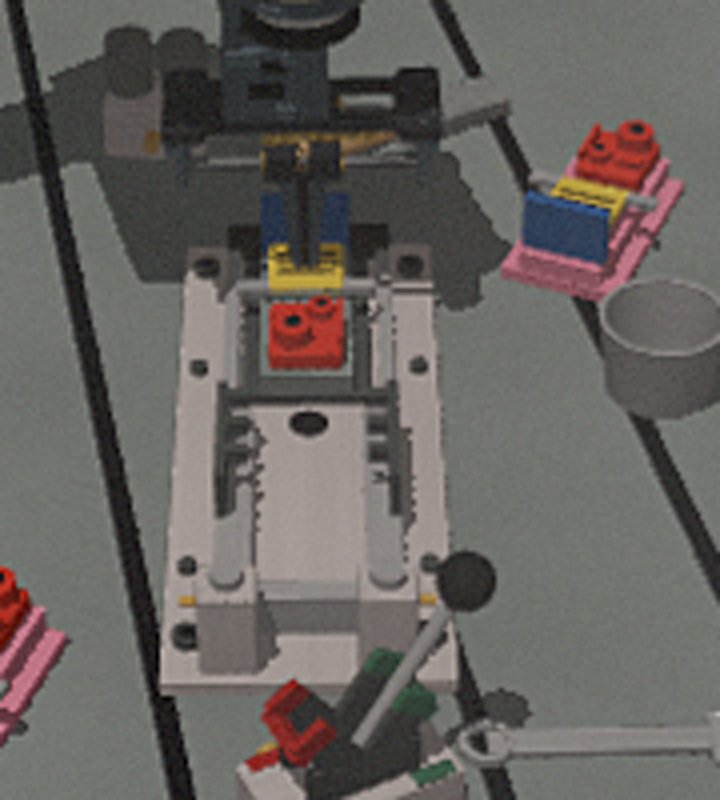

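The pin hole is now clear at (308,422), and the nest is close to the stop. I'll continue in 2 mm steps until the drag rises.

```bash
for i in 1; do :; done
python3 -m creep '[0.04,0.2,0,0,0,0,0, 0.04,0.2,0,0,0,0,0]'|grep -E "posi|force";python3 -m creep '[0.04,0.2,0,0,0,0,0, 0.04,0.2,0,0,0,0,0]'|grep -E "posi|force"
```

```text
position: [572.6, 118.8, 49.6]
wrist_force: [-1.0, -8.9, 9.0]
position: [573.0, 120.7, 49.6]
wrist_force: [-1.8, -7.7, 8.2]
```

```bash

python3 -m creep '[0.03,0.15,0,0,0,0,0, 0.03,0.15,0,0,0,0,0]'|grep -E "posi|force"; python3 - <<'E'
from h import *
crop("side",280,150,380,250,6,"s8"); 
E
```

```text
position: [573.3, 122.1, 49.6]
wrist_force: [-1.9, -9.9, 8.4]
```

View pics/s8.png

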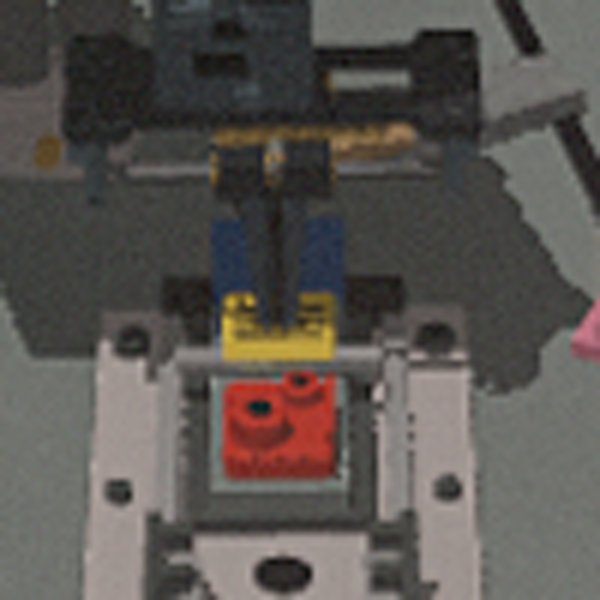

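```bash

for d in 1; do python3 -m creep '[0.03,0.15,0,0,0,0,0, 0.03,0.15,0,0,0,0,0]'|grep -E "posi|force"; done
python3 -m creep '[0.03,0.15,0,0,0,0,0, 0.03,0.15,0,0,0,0,0]'|grep -E "posi|force"
python3 - <<'E'
from h import *
crop("side",280,150,380,250,6,"s9"); 
E
```

```text
position: [573.3, 122.3, 49.6]
wrist_force: [-3.9, -23.1, 12.4]
position: [573.4, 122.7, 49.8]
wrist_force: [-4.4, -32.3, 18.1]
```

View pics/s9.png

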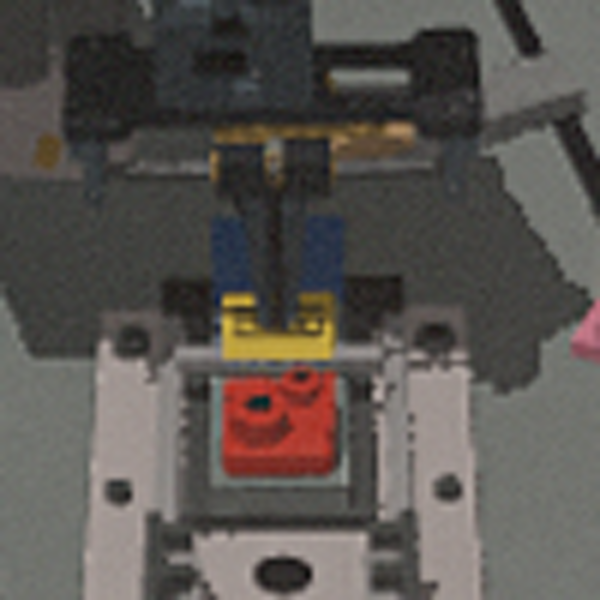

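The force jumped from 9 to 32 N with no further travel, so the nest is flat against the stop. I'll relax the push and lift straight off.

```bash

python3 -m creep '[-0.03,-0.15,0,0,0,0,0, -0.07,-0.33,0,0,0,0,0, -0.07,-0.33,0,0,0,0,0]'
python3 -m creep '[0,0,0.5,0,0,0,0, 0,0,1,0,0,0,0, 0,0,1.5,0,0,0,0, 0,0,5,0,0,0,0, 0,0,10,0,0,0,0, 0,0,15,0,0,0,0, 0,0,15,0,0,0,0, 0,0,15,0,0,0,0]'
python3 - <<'E'
from h import *
crop("side",250,140,430,340,4,"s10"); 
E
```

```text
time: 11.95
position: [573.3, 122.1, 49.6]
tcp_rot: [0.0, 0.995, -0.097, -0.0]
wrist_force: [-1.7, -6.1, 8.6]
opening: 0.6
time: 12.95
position: [573.2, 122.8, 198.9]
tcp_rot: [-0.0, 0.995, -0.097, -0.0]
wrist_force: [0.2, 0.1, -0.3]
opening: 0.2
```

View pics/s10.png

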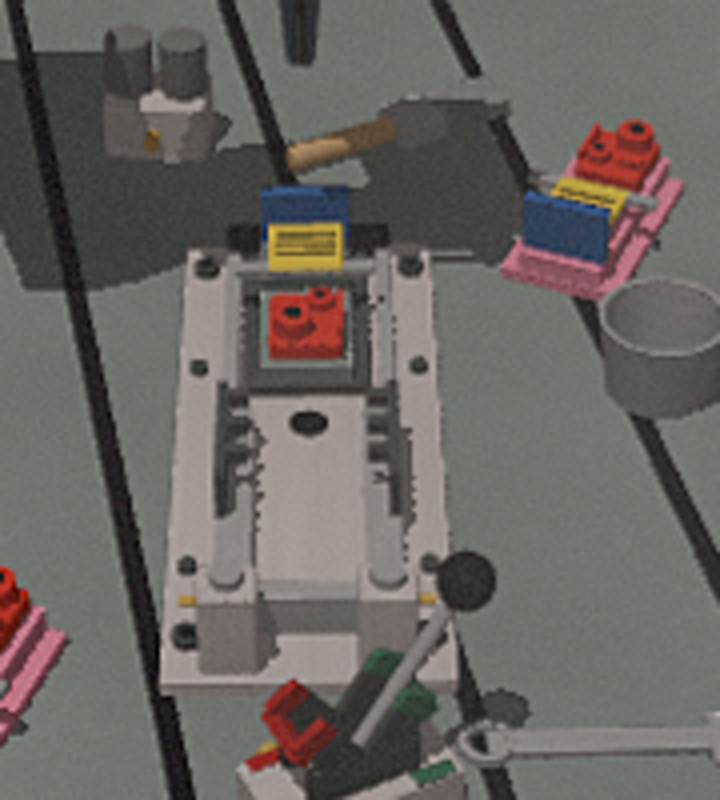

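```bash

python3 -m creep '[0.6,-6,0,0,0,9,0, 1.2,-12,0,0,0,18,0, 1.9,-18,0,0,0,27.1,0, 2.5,-24,0,0,0,27.1,0, 3.1,-30,0,0,0,27.1,0, 3.7,-36,0,0,0,27.1,0, 4.3,-41.8,0,0,0,27.1,0, 4.3,-41.8,0,0,0,27.1,0, 4.3,-41.8,0,0,0,27.1,0, 4.3,-41.8,0,0,0,27.1,0]'
python3 - <<'E'
from h import *
crop("side",250,180,430,360,3,"s11"); 
E
```

```text
time: 14.25
position: [616.6, -293.8, 198.9]
tcp_rot: [-0.0, 0.99, 0.139, -0.0]
wrist_force: [-0.4, -0.3, -0.3]
opening: 0.2
```

View pics/s11.png

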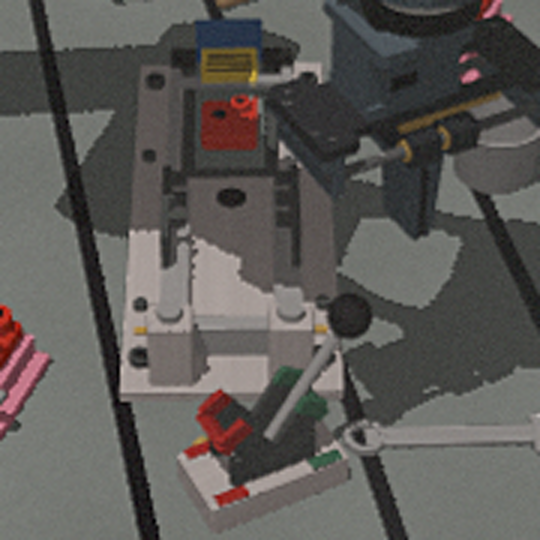

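```bash

python3 -m creep '[0,0,-3,0,0,0,0, 0,0,-6,0,0,0,0, 0,0,-8.1,0,0,0,0, 0,0,-8.1,0,0,0,0, 0,0,-8.1,0,0,0,0]'; python3 -m creep '[-1,-0.3,0,0,0,0,0, -2,-0.6,0,0,0,0,0, -3,-0.9,0,0,0,0,0, -4,-1.2,0,0,0,0,0, -5,-1.5,0,0,0,0,0, -6,-1.8,0,0,0,0,0, -7,-2.1,0,0,0,0,0, -8,-2.4,0,0,0,0,0, -9,-2.7,0,0,0,0,0, -10,-3,0,0,0,0,0, -11,-3.2,0,0,0,0,0, -12,-3.5,0,0,0,0,0, -12,-3.5,0,0,0,0,0]'
python3 -m creep '[0.5,0,2,0,0,0,0, 0.5,0,6,0,0,0,0, 0.5,0,10,0,0,0,0, 5,-3,12,0,0,0,0, 10,-7,12,0,0,0,0, 14,-11,12,0,0,0,0, 14,-15,12,0,0,0,0, 14,-15,12,0,0,0,0, 14,-15,12,0,0,0,0, 14,-15,12,0,0,0,0]'
python3 - <<'E'
from h import *
crop("side",250,140,450,340,3,"s12"); 
crop("top",180,140,450,305,2.9,"t12"); 
E
```

```text
time: 14.92
position: [617.3, -295.0, 119.5]
tcp_rot: [0.0, 0.99, 0.139, 0.0]
wrist_force: [0.4, -0.2, 0.1]
opening: 0.3
time: 16.55
position: [496.0, -330.5, 118.4]
tcp_rot: [-0.0, 0.99, 0.138, -0.0]
wrist_force: [0.3, -0.1, -0.0]
opening: 0.1
time: 17.8
position: [636.9, -479.3, 238.8]
tcp_rot: [-0.0, 0.99, 0.139, 0.0]
wrist_force: [-0.6, -0.1, -0.2]
opening: 0.6
```

View pics/s12.png

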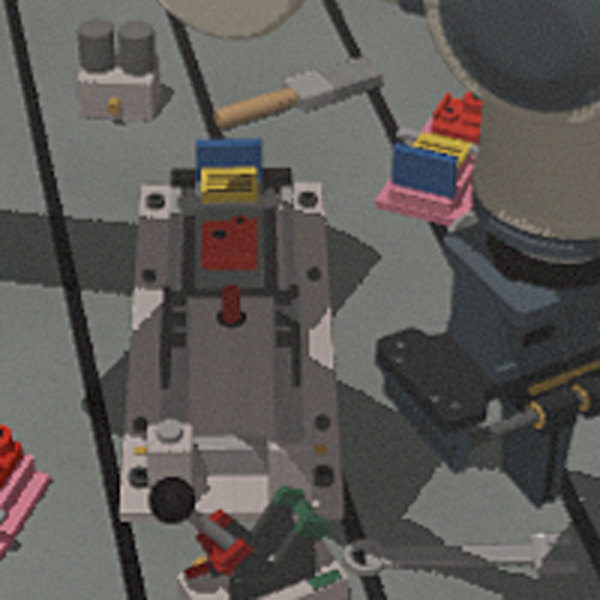

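View pics/t12.png

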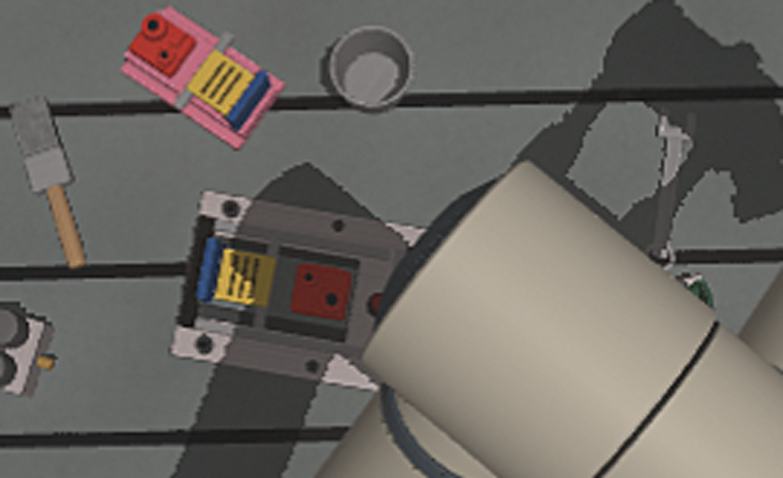

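The pin is up at side crop (231,303) behind the nest, the knob is back at red (172,500), and the nest lies at the stop. One numeric check, then I hand in.

```bash
python3 - <<'E'
from h import *
x=np.array([.194,.981])
L=onz("top",(209/2.9+180-.33,270/2.9+140-.33),80);print(L,(L[:2]-[545,-27])@x)
a=onz("side",(172/3+250-.33,500/3+140-.33),134);print(a)
q=sense();print(q['joint_velocities'].round(3),q['wrist_force'],q['time'])
finish_job()
E
```

```text
[574.17000577 140.95141969  80.        ] 170.41932383488074
[ 443.31155458 -344.04904393  134.        ]
[-0.001  0.003 -0.003 -0.001  0.001 -0.001] [ 0.90067465 -0.03499626  0.07115034] 17.9
the job is handed in; nothing more can be done
```

The job is done and handed in at 17.9 s of the 72 s allowed; the hand-in gives no verdict.

1. **Lever to green:** I pushed it over with the shut fingers. The pin sank, leaving a dark hole in the picture.
2. **Nest to the stop:** I pressed the catch about 8 mm, with roughly 6–9 N of downward force. I slid the nest out against its lip until the force jumped from 9 to 32 N with no further travel, then released it.
3. **Lever back to red:** I pushed the lever back and moved the arm clear.

**Last checks:**
- **Lever:** the knob measured (443, -344), about 1 mm from where it was at the start in red.
- **Pin:** it can be seen standing up behind the nest.
- **Nest:** the lip measured at fixture x = 170 mm, against 172 mm expected at the stop. That agrees within the 2 mm calibration, and the force rise also says the nest is against the stop.
- **Robot and loose items:** the arm is at rest and touching nothing. The wrench, brush and cup are where they were, as far as the pictures show. No check failed or disagreed.

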